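# Clamp a display module gently in the assembly fixture

### The job

Push the blue jaw of the fixture forward so that its sprung rubber pad slides the display module gently and flush against the aluminium stop and the plunger is pressed in about half its 14 mm travel, no harder; then press the orange cam lever down flat to lock the jaw there. The module is fragile and its glass must stay clean: do not touch it with the gripper, never push so hard that the plunger runs out of travel and the jaw crushes it, and leave the bin, the screwdriver and the spare nest block where they are.

Things in the scene. Friction and masses are not known exactly. Their poses are not given: they have to be found in the camera images.
- fixture: Clamping fixture fixed to the bench, 300 (x) x 150 (y) mm, white deck 20 mm above the bench. Origin: centre of its underside. +x: the way the jaw slides forward, to the stop; +y: the side where the cam lever sticks out. Two white side guides (12 mm high, 118 mm apart) along its +x half; the module lies between them.
- stop_face (a point): Centre of the face of the aluminium stop (130 mm wide, 22 mm high above the deck) at the fixture's +x end, 135 mm from the fixture's origin; axes as the fixture.
- jaw (a joint): How far the blue jaw has slid forward, m: 0 is fully back, 0.110 is the end of its slide. It slides stiffly (about 9 N) and stays where it is left. The jaw is a block 40 mm long (x), 90 mm wide (y), its top 65 mm and its underside 22 mm above the bench.
- jaw_back (a point): Centre of the jaw's upright back face, which is where to push it, 52 mm above the bench; axes as the fixture. At joint value 0 it is 106 mm behind (-x of) the fixture's origin.
- plunger (a joint): How far the sprung plunger on the jaw's front is pressed in, m: 0 is free, 0.014 is the end of its travel (solid beyond that). It is a black rubber pad 60 mm wide on a green stem; when free its pad stands 28 mm in front of the jaw's front face (68 mm in front of jaw_back). Spring: 0.5 N, plus 0.5 N per mm.
- lever (a joint): Cam lever on the +y end of the jaw, orange grip, turning about an axis along the fixture's x: 0 is raised (free, pointing out to +y and 0.9 rad above level), 0.9 is down flat (level, jaw locked). It stays where it is left. Press it down to lock (a few N).
- lever_pivot (a point): The lever's pivot, 52 mm above the bench, 50 mm to the +y side of the jaw's middle; it travels with the jaw and turns with the lever.
- lever_grip (a point): Point on the axis of the lever's round orange grip, 65 mm from the pivot. The grip is 15 mm thick and runs from 30 to 95 mm from the pivot.
- panel: Display module lying glass up on the deck between the side guides: dark glass in a silver frame, 90 (x) x 110 (y) x 14 mm, 180 g. Origin: centre of its underside; +x towards the stop, z up.
- panel_edge (a point): Middle of the module's edge face that has to meet the stop, 45 mm ahead of the module's origin in its +x, 7 mm above its underside.
- screw_bin: Blue open bin with screws, 160 x 110 x 75 mm. Bystander. Origin: centre of its underside.
- driver: Ivory inline electric screwdriver lying along its x, 225 mm long, 40 mm thick. Bystander. Origin: on the bench under its body.
- spare_nest: Spare white plastic nest block, 80 x 120 x 30 mm. Bystander. Origin: centre of its underside.

How it is judged:
On the way:
1. with the lever still up, the jaw has pushed the module flush against the stop and the plunger is about half pressed in (x of panel_edge in the frame of stop_face above -0.003 m and angle between the x axis of panel and the x axis of fixture, either way round below 0.035 rad and value of joint plunger between 0.003 and 0.011 m and value of joint lever below 0.4 rad), for 0.2 s.
At the end, for the whole second after the job is handed in: The module lies flat and at rest, its edge within 3 mm of the stop and square to it within 0.035 rad; the plunger is pressed in by 3 to 11 mm (half is 7); the jaw is at rest; the cam lever is down (0.75 rad or more of 0.9) (x of panel_edge in the frame of stop_face above -0.003 m and angle between the x axis of panel and the x axis of fixture, either way round below 0.035 rad and value of joint plunger between 0.003 and 0.011 m and value of joint lever above 0.75 rad and angle between panel's own z axis and vertical below 0.05 rad and linear speed of panel below 0.01 m/s and velocity of joint jaw below 0.005 m/s); the robot touches nothing.
It fails at once if the jaw's plunger presses the module with more than 12 N (contact force between plunger and panel above 12 N).
It fails at once if the gripper or arm touches the module (contact force between any of the arm, the fingers and panel above 0.5 N).
It fails at once if the module is tipped (angle between panel's own z axis and vertical above 0.2 rad).
It fails at once if the screw bin, the screwdriver or the spare nest block is shifted by more than 30 mm (distance of any of screw_bin, driver, spare_nest from where it was at the start of the episode above 0.03 m).
It also fails if it takes over 48 s, if anything falls off the work surface, if the arm or the gripper's body presses on something with over 40 N, if the wrist force passes 120 N, or if a joint passes its speed limit or range.

### The arm

A 6-joint arm with a two-finger parallel gripper is mounted at the origin on the work surface. World frame = base frame: x ahead of the robot, y to its left, z up, the work surface at z = 0. Lengths are in m, angles in rad, forces in N, time in s.
With the tool pointing down it reaches from about 0.35 to 0.725 m from the base axis. Payload 6 kg.
Tool frame: the origin (TCP) lies on the mounting face of the last link; the fingertips stand 173 mm ahead of it and the grasp point (between the pads) lies 155 mm ahead of it; z points along the fingers, y is the line along which they close (so a half turn about z gives the same grasp; the last joint's range is limited). The gripper opens to 85 mm and grips with 20 to 120 N. Pads are 22 mm wide; open, the fingers measure 114 mm over their backs; the gripper's body (76 mm by 85 mm) begins 54 mm behind the grasp point. The pads swing forward as they close: fully open they stand 13 mm farther back than shut.
Start: joints at [1.48, 0.04, 0.085, 0, -1.615, -0.334], TCP at [0.247, 0.547, 0.405] pointing down, gripper open.
Joint ranges: [-2.56, 2.56], [-1.29, 2.01], [-1.08, 1.49], [-3.29, 1.98], [-2.81, -0.18], [-2.99, 2.99]. Speed limits (rad/s): [2.57, 2.57, 3.01, 3.14, 3.14, 3.14].

### API

Orientations are given as a 3x3 rotation matrix whose columns are the frame's x, y, z axes.
In Python, from plant import sensors, optics, ticket gives the robot as it stands.
- The arm moves only by the tool arm_command, never from a script. Its argument "steps" is a list of rows, each a list of 6 numbers: the shift along the tool's x, y, z in mm, then the turn, a rotation vector about the tool's x, y, z in degrees. A call has 1 to 10 rows; each row is the pose to reach, as a shift and turn from the pose commanded when the call began, along the tool's axes at that moment; what a row does not reach only later rows make up. A row lasts 1/10 s, in which the tool goes at most 50 mm and 8.59 degrees, less where a joint would pass 70% of its speed; a pose out of reach is approached as far as the arm can. A call with a gripper value outside its range is refused whole. "gripper" is the opening in per cent of the stroke, from 0 (shut) to 100 (fully open), set as the call begins (left out, the last holds). The fingers move at their own pace and stop on an object; the grip force is fixed at half the most. Time passes only in rows, so rows that repeat a pose let the fingers close. It gives the time, the measured TCP pose, the force, the opening and the grip force at its end, in the units of the state.
- sensors.sense(): the state, without advancing time (a new reading comes with each control period).
- optics.read_camera(name): name is "scene" or "top" or "wrist"; returns (picture, depth): 400x640x3 uint8, red, green, blue; 400x640 float32, m along the optical axis (not along the pixel's ray), 0 where there is no reading.
- optics.get_calibration(name): a dict with "fov_y" (degrees; the focal length in pixels is half the picture's height over the tangent of half this angle, whatever the lens; pixels are square), "cx", "cy" (the principal point, pixels), "xyz" and "orientation" of the camera in the world. Camera axes: x right, y down, z forward; pixel columns grow to the right and rows downward; lengths in m; the calibration is good to about 2 mm. A picture is of the moment at which its call begins: read the wrist's pose just before it. get_calibration takes no time and is no camera call; for the wrist camera it gives the pose at the moment of the call.
- ticket.sign_off(): hands the job in; it is judged then, once.
Trained networks look in the newest picture that a camera, given by its name, has taken for a name from the list of things; names that differ only in an ending like _2 or _b are one class to them, and where a whole thing is asked for, a point or a joint stands for the part that bears it (a point fixed in the world has none). Each returns a list of dicts, best first, with "confidence" (0 to 1); they miss things now and then, are a little off and sometimes report something else, mostly with a low value. They report only what shows in the picture. A call takes as long as a camera call.
- optics.spot_in(camera, label): "pixel" ([column, row] in pixels, amid what is visible of it).
- optics.silhouettes(camera, label): "region" (400x640 bool, what is visible of it) and "pixel" ([column, row] in pixels, amid what is visible of it).
- optics.tip_of(camera, label): "pixel" ([column, row] in pixels: a listed point, or the origin of a listed thing).
The state is a dict: "clock": time; "joints": joint angles; "qd": joint speeds; "joint_torque": joint torques, N m; "ee_pos": TCP position; "orientation": TCP orientation; "wrist_force": force on the tool from outside, world axes, zero at the start; "torque": the same for the moment, N m; "gripper_width": finger opening in m; "grasp_force": force on a finger pad.
Only numpy, scipy, OpenCV 4.12 (cv2) and the standard library are available. Lean on these libraries where they do the work, as an engineer would, in place of code of your own. Each camera call takes 0.05 s, during which the arm holds its last target. There are 200 camera calls.

## Working session

There is one attempt and no reset: what is moved stays moved. The work goes in short steps, Python scripts to look and compute and a tool call to move; the robot and the scene stay as the last step left them, time stands still between calls to the robot, and variables do not carry over. Pictures are saved under pics/ and viewed, at most 10 in all, crops included, and the job is handed in when it is done.

Besides the shell and the picture viewer there is one more tool, called after "Emit:" by a JSON object that holds its "fn" and its "kwargs". arm_command: Moves the arm, as the interface text tells. Its arguments: {"type":"object","properties":{"steps":{"type":"array"},"gripper":{"type":"number"}},"required":["steps"]}

```bash
mkdir -p pics; cat > h.py <<'E'
import numpy as np, cv2
from plant import sensors, optics, ticket
def cal(n):
    c=optics.get_calibration(n); f=200/np.tan(np.radians(c["fov_y"])/2)
    return f,c["cx"],c["cy"],np.array(c["xyz"]),np.array(c["orientation"])
def pt(n,px,depth,c=None):
    f,cx,cy,t,R=c or cal(n); u,v=px
    return t+R@(np.array([(u-cx)/f,(v-cy)/f,1])*depth)
def ptz(n,px,z,c=None):
    f,cx,cy,t,R=c or cal(n); r=R@np.array([(px[0]-cx)/f,(px[1]-cy)/f,1]); return t+r*(z-t[2])/r[2]
def save(n,name):
    p,d=optics.read_camera(n); cv2.imwrite('pics/%s.png'%name,p[:,:,::-1]); return p,d
E
python3 - <<'E'
from h import *
for n in("top","scene"):
    p,d=save(n,n+'0'); c=cal(n); print(n,c[0],c[3].round(3),c[4].round(2).tolist())
    for l,z in(("stop_face",.031),("jaw_back",.052),("lever_pivot",.052),("lever_grip",.103),("panel_edge",.027),("panel",.02),("fixture",0)):
        for r in optics.tip_of(n,l)[:1]: print(l,np.round(r["pixel"]),round(r["confidence"],2),ptz(n,r["pixel"],z,c).round(4))
    for l in("screw_bin","driver","spare_nest"):
        for r in optics.spot_in(n,l)[:1]: print(l,np.round(r["pixel"]),round(r["confidence"],2),ptz(n,r["pixel"],.03,c).round(3))
s=sensors.sense();print(s["clock"],s["orientation"])
import cv2
a=cv2.imread('pics/top0.png');b=cv2.imread('pics/scene0.png')
E
```

```text
top 425.0609079241991 [0.417 0.034 1.237] [[-0.01, -1.0, 0.08], [-1.0, 0.01, 0.01], [-0.01, -0.08, -1.0]]
stop_face [255. 178.] 0.55 [0.5948 0.23   0.031 ]
jaw_back [336. 194.] 0.91 [ 5.449e-01 -3.000e-04  5.200e-02]
lever_pivot [326. 215.] 0.6 [0.4868 0.0277 0.052 ]
lever_grip [319. 226.] 0.41 [0.4527 0.0457 0.103 ]
panel_edge [266. 183.] 0.83 [0.5812 0.1968 0.027 ]
panel [281. 184.] 0.66 [0.5782 0.155  0.02  ]
fixture [296. 189.] 0.72 [0.5671 0.1136 0.    ]
screw_bin [172. 214.] 0.7 [0.495 0.466 0.03 ]
driver [448. 190.] 0.65 [ 0.555 -0.323  0.03 ]
spare_nest [437. 265.] 0.78 [ 0.343 -0.284  0.03 ]
scene 423.64910843035426 [1.352 0.308 0.807] [[-0.29, 0.6, -0.75], [0.96, 0.18, -0.22], [-0.0, -0.78, -0.63]]
stop_face [376. 253.] 0.64 [0.596  0.2292 0.031 ]
jaw_back [299. 214.] 0.65 [0.5341 0.0052 0.052 ]
lever_pivot [309. 206.] 0.49 [0.4936 0.0211 0.052 ]
lever_grip [322. 185.] 0.48 [0.4537 0.0448 0.103 ]
panel_edge [366. 251.] 0.68 [0.592 0.203 0.027]
panel [348. 247.] 0.62 [0.5848 0.1563 0.02  ]
fixture [331. 242.] 0.68 [0.559  0.1021 0.    ]
screw_bin [471. 242.] 0.83 [0.486 0.459 0.03 ]
driver [185. 206.] 0.73 [ 0.569 -0.329  0.03 ]
1.1 [[ 9.11130364e-01 -4.12118260e-01 -1.29183799e-05]
 [-4.12118259e-01 -9.11130357e-01 -1.13104002e-04]
 [ 3.48418963e-05  1.08376391e-04 -9.99999994e-01]]
```

```bash
python3 -c "
import cv2
a=cv2.imread('pics/top0.png')[120:290,140:480];cv2.imwrite('pics/t.png',cv2.resize(a,None,fx=2.3,fy=2.3))"
```

```text
(no output)
```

View pics/t.png

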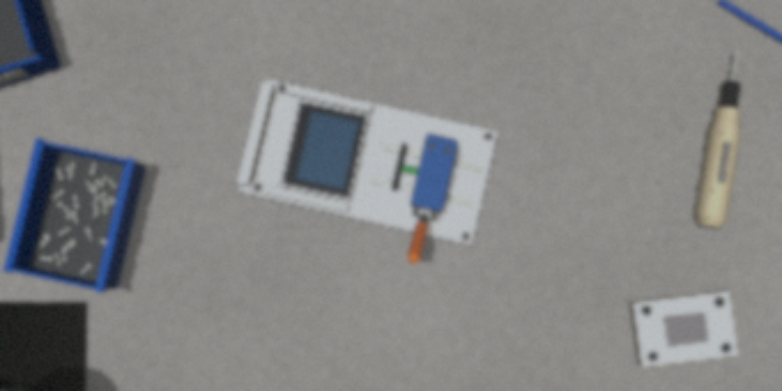

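View pics/scene0.png

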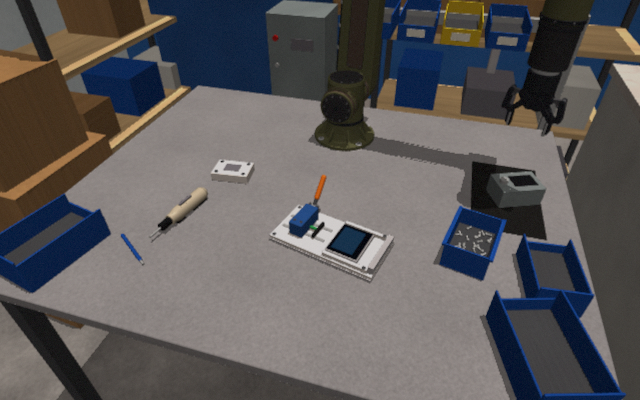

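The pictures show the fixture at the centre of the top view, at crop px (370,160). Its +x points to the left and slightly up, and the lever is towards the robot at crop (417,240). The panel is at (327,150), the bin is left and the driver and nest are right, so all are clear of the work.

Emit:
{"fn": "arm_command", "kwargs": {"steps": [[48,33,0,0,0,8],[96,66,0,0,0,16],[144,98,0,0,0,24],[192,131,0,0,0,32],[240,164,0,0,0,40],[281,192,0,0,0,47],[321,219,0,0,0,54],[361,246,0,0,0,62],[401,273,0,0,0,70],[441,301,0,0,0,78]], "gripper": 0}}

```text
clock: 2.1
ee_pos: [0.5081, 0.1177, 0.4051]
orientation: [[-0.219, -0.976, 0.001], [-0.976, 0.219, 0.001], [-0.001, -0.001, -1.0]]
wrist_force: [0.5, 1.1, 0.2]
gripper_width: -0.0001
grasp_force: 0.0
```

```bash
cat >> h.py <<'E'
LAB=(("stop_face",.031,135,0),("jaw_back",.052,None,0),("lever_pivot",.052,None,0),("lever_grip",.103,None,0),("panel_edge",.027,None,0),("panel",.02,None,0),("fixture",0,0,0))
def look(n,name):
    c=cal(n); save(n,name); o={}
    for l,z,_,_ in LAB:
        for r in optics.tip_of(n,l)[:1]:
            o[l]=ptz(n,r["pixel"],z,c); print(l,np.round(r["pixel"]),round(r["confidence"],2),o[l].round(4))
    return o
def to(p,yaw,s=None):
    "tool-frame shift mm and turn deg from the sensed pose to TCP p, tool down, tool x at yaw deg"
    s=s or sensors.sense(); R=np.array(s["orientation"]); a=np.radians(yaw)
    T=np.array([[np.cos(a),np.sin(a),0],[np.sin(a),-np.cos(a),0],[0,0,-1]])
    print("shift",(R.T@(np.array(p)-s["ee_pos"])*1000).round(1),"turn",np.degrees(cv2.Rodrigues(R.T@T)[0].ravel()).round(2))
E
python3 - <<'E'
from h import *
s=sensors.sense(); print(s["clock"],np.round(s["ee_pos"],3),s["gripper_width"]); c=cal("wrist"); print(c[0],c[3],c[4].round(2).tolist())
look("wrist","w0")
E
```

```text
2.1 [0.508 0.118 0.405] -0.00010314618677858859
339.788067588587 [0.49194179 0.04710831 0.37392674] [[-0.98, 0.21, 0.06], [0.22, 0.94, 0.28], [-0.0, 0.28, -0.96]]
stop_face [273. 286.] 0.57 [0.5915 0.2341 0.031 ]
jaw_back [262.  59.] 0.71 [0.5367 0.0029 0.052 ]
lever_pivot [318.  83.] 0.77 [0.4929 0.0329 0.052 ]
lever_grip [370.  82.] 0.75 [0.4544 0.0433 0.103 ]
panel_edge [273. 255.] 0.55 [0.5831 0.1991 0.027 ]
panel [273. 217.] 0.71 [0.5727 0.1574 0.02  ]
fixture [272. 163.] 0.94 [0.5618 0.1024 0.    ]
```

View pics/w0.png

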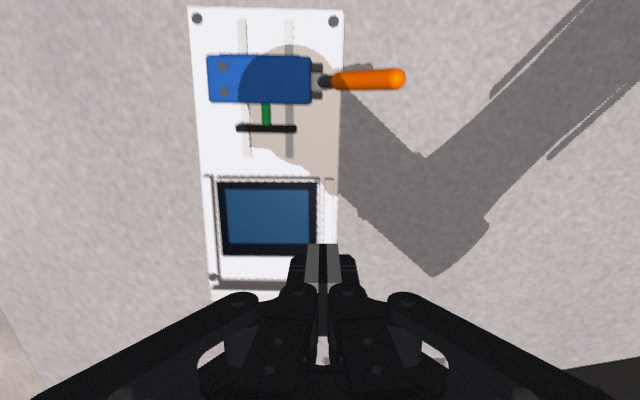

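The wrist view shows the jaw top's back edge from (208,56) to (311,57), the fixture's back corners at (188,7) and (343,11), the panel between the guides, and the lever grip ending at (405,78).

```bash
python3 - <<'E'
from h import *
P=lambda u,v,z: ptz("wrist",(u,v),z)
A=P(188,7,.02);B=P(343,11,.02);C=P(210,285,.02)
print("corners",A,B,np.linalg.norm(B-A),C)
y=B-A; print("yaw from back edge",np.degrees(np.arctan2(y[1],y[0]))-90, "from left", np.degrees(np.arctan2(*(C-A)[[1,0]])))
J=[P(208,56,.065),P(311,57,.065)]; print("jaw",J,np.linalg.norm(J[1]-J[0]),np.degrees(np.arctan2(*(J[1]-J[0])[[1,0]]))-90)
for yaw in(77,):
    a=np.radians(yaw); ex=np.array([np.cos(a),np.sin(a),0]); ey=np.array([-ex[1],ex[0],0])
    M=(A+B)/2; O=M+.15*ex; print("O from back",O, "jaw back x", (sum(J)/2-O)@ex,"y",(sum(J)/2-O)@ey)
    for n,q in(("fix",(.5618,.1024,0)),("stop",(.5915,.2341,0)),("panel",(.5727,.1574,0)),("edge",(.5831,.1991,0)),("A",A),("C",C)): print(n,(np.array(q)-O)@ex,(np.array(q)-O)@ey)
E
```

```text
corners [ 0.59657646 -0.05614184  0.02      ] [ 0.45635388 -0.02252887  0.02      ] 0.14419501621696537 [0.66469429 0.22719404 0.02      ]
yaw from back edge 76.51989560701745 from left 76.48185677209767
jaw [array([ 0.57854701, -0.00392099,  0.065     ]), array([0.49391398, 0.01510578, 0.065     ])] 0.08674542248513856 77.32971131844025
O from back [0.56020783 0.10682015 0.02      ] jaw back x -0.10402701903407448 y 0.0005915049028278032
fix -0.003948701631115502 -0.0025456824088661385
stop 0.13105688221511277 -0.0018584194759006735
panel 0.052093618424420576 -0.0007940081261126504
edge 0.09506434109114106 -0.0015469978337398983
A -0.15060412696346762 -0.07209497698220549
C 0.14079305411809664 -0.07473024250015695
```

```bash
python3 -c "
from h import *
to((.528,-.031,.36),-103.3)"
```

```text
shift [144.  -52.6  44.8] turn [-0.01  0.01  1.1 ]
```

Emit:
{"fn": "arm_command", "kwargs": {"steps": [[45,-16,0,0,0,1],[90,-32,0,0,0,1],[130,-48,0,0,0,1],[144,-53,30,0,0,1],[144,-53,70,0,0,1],[144,-53,110,0,0,1],[144,-53,150,0,0,1],[144,-53,180,0,0,1],[144,-53,192,0,0,1],[144,-53,192,0,0,1]]}}

```text
clock: 3.5
ee_pos: [0.5281, -0.0315, 0.2115]
orientation: [[-0.229, -0.973, -0.003], [-0.973, 0.229, -0.001], [0.001, 0.002, -1.0]]
wrist_force: [-0.0, -0.7, 1.1]
gripper_width: 0.0001
grasp_force: 0.0
```

```bash
python3 - <<'E'
from h import *
s=sensors.sense(); print(s["clock"],np.round(s["ee_pos"],4),s["wrist_force"])
to((.528,-.031,.213),-103.3)
look("wrist","w1")
E
```

```text
3.5 [ 0.5281 -0.0315  0.2115] [-0.03670652 -0.72284072  1.06820787]
shift [-0.5  0.2 -1.5] turn [ 0.14 -0.08  0.06]
jaw_back [320. 346.] 0.56 [0.5362 0.0017 0.052 ]
```

View pics/w1.png

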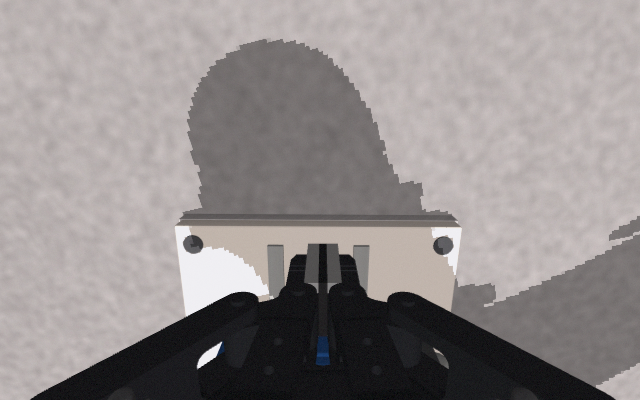

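The view shows the fingers centred behind the jaw and square to the fixture's back edge (row 222). The jaw's blue shows through the gap at (322,350). Next I creep up to contact.

Emit:
{"fn": "arm_command", "kwargs": {"steps": [[-6,0,0,0,0,0],[-12,0,0,0,0,0],[-14,0,0,0,0,0],[-16,0,0,0,0,0],[-17,0,0,0,0,0],[-18,0,0,0,0,0],[-18,0,0,0,0,0]]}}

```text
clock: 4.6
ee_pos: [0.5327, -0.0147, 0.2127]
orientation: [[-0.231, -0.973, -0.0], [-0.973, 0.231, -0.0], [0.0, 0.0, -1.0]]
wrist_force: [-0.0, 0.0, 0.3]
gripper_width: 0.0002
grasp_force: 0.0
```

Emit:
{"fn": "arm_command", "kwargs": {"steps": [[-1,0,0,0,0,0],[-2,0,0,0,0,0],[-3,0,0,0,0,0]]}}

```text
clock: 4.9
ee_pos: [0.5334, -0.0118, 0.2127]
orientation: [[-0.231, -0.973, 0.0], [-0.973, 0.231, -0.0], [0.0, -0.0, -1.0]]
wrist_force: [0.6, 0.2, 0.2]
gripper_width: 0.0001
grasp_force: 0.0
```

Emit:
{"fn": "arm_command", "kwargs": {"steps": [[-1,0,0,0,0,0],[-2,0,0,0,0,0]]}}

```text
clock: 5.1
ee_pos: [0.5338, -0.0098, 0.2127]
orientation: [[-0.231, -0.973, 0.0], [-0.973, 0.231, -0.0], [0.0, -0.0, -1.0]]
wrist_force: [-0.2, -0.3, -1.1]
gripper_width: 0.0001
grasp_force: 0.0
```

Emit:
{"fn": "arm_command", "kwargs": {"steps": [[-1,0,0,0,0,0],[-2,0,0,0,0,0]]}}

```text
clock: 5.3
ee_pos: [0.5342, -0.0083, 0.2127]
orientation: [[-0.231, -0.973, -0.001], [-0.973, 0.231, -0.001], [0.002, 0.0, -1.0]]
wrist_force: [-0.4, -5.9, 0.5]
gripper_width: -0.0002
grasp_force: 2.9
```

Contact at TCP y ≈ -0.0085. Required travel is about 90 mm if the jaw was fully back. I'll push most of it first, then look.

Emit:
{"fn": "arm_command", "kwargs": {"steps": [[-4,0,0,0,0,0],[-9,0,0,0,0,0],[-14,0,0,0,0,0],[-19,0,0,0,0,0],[-24,0,0,0,0,0],[-29,0,0,0,0,0],[-34,0,0,0,0,0],[-38,0,0,0,0,0],[-40,0,0,0,0,0],[-40,0,0,0,0,0]]}}

```text
clock: 6.3
ee_pos: [0.5434, 0.0296, 0.2128]
orientation: [[-0.232, -0.973, -0.001], [-0.973, 0.232, -0.004], [0.004, 0.001, -1.0]]
wrist_force: [-0.6, -8.1, 1.8]
gripper_width: -0.0001
grasp_force: 4.1
```

Emit:
{"fn": "arm_command", "kwargs": {"steps": [[-4,0,0,0,0,0],[-8,0,0,0,0,0],[-12,0,0,0,0,0],[-16,0,0,0,0,0],[-20,0,0,0,0,0],[-24,0,0,0,0,0],[-28,0,0,0,0,0],[-31,0,0,0,0,0],[-33,0,0,0,0,0],[-34,0,0,0,0,0]]}}

```text
clock: 7.3
ee_pos: [0.5513, 0.0622, 0.2128]
orientation: [[-0.232, -0.973, -0.002], [-0.973, 0.232, -0.005], [0.005, 0.0, -1.0]]
wrist_force: [-0.3, -10.5, -0.1]
gripper_width: -0.0001
grasp_force: 5.2
```

```bash
python3 - <<'E'
from h import *
for i in range(3):
    s=sensors.sense(); print(s["clock"],np.round(s["ee_pos"],4),np.round(s["wrist_force"],2))
    look("top","t%d"%i) if i==0 else look("scene","s%d"%i) if i==1 else 0
a=cv2.imread('pics/t0.png')[150:230,230:350];b=cv2.imread('pics/s1.png')[180:290,260:410]
cv2.imwrite('pics/c1.png',np.vstack([cv2.resize(a,(450,300),interpolation=2),cv2.resize(b,(450,300),interpolation=2)]))
E
```

```text
7.3 [0.5513 0.0622 0.2128] [ -0.29 -10.48  -0.11]
stop_face [256. 179.] 0.82 [0.5922 0.2272 0.031 ]
lever_pivot [296. 211.] 0.51 [0.498  0.1095 0.052 ]
lever_grip [292. 221.] 0.48 [0.4676 0.1182 0.103 ]
panel_edge [434. 264.] 0.72 [ 0.345  -0.2772  0.027 ]
panel [275. 182.] 0.46 [0.5833 0.1737 0.02  ]
7.7 [0.5513 0.0622 0.2127] [ 5.000e-01 -1.004e+01  1.000e-02]
stop_face [469. 255.] 0.61 [0.5379 0.4544 0.031 ]
jaw_back [321. 224.] 0.73 [0.5539 0.0736 0.052 ]
lever_pivot [338. 217.] 0.57 [0.5156 0.1087 0.052 ]
lever_grip [344. 192.] 0.75 [0.4664 0.1133 0.103 ]
panel_edge [373. 250.] 0.96 [0.5842 0.2195 0.027 ]
panel [357. 248.] 0.66 [0.5838 0.1791 0.02  ]
fixture [331. 243.] 0.79 [0.5643 0.1027 0.    ]
8.1 [0.5513 0.0622 0.2128] [ 0.06 -9.63  0.94]
```

View pics/c1.png

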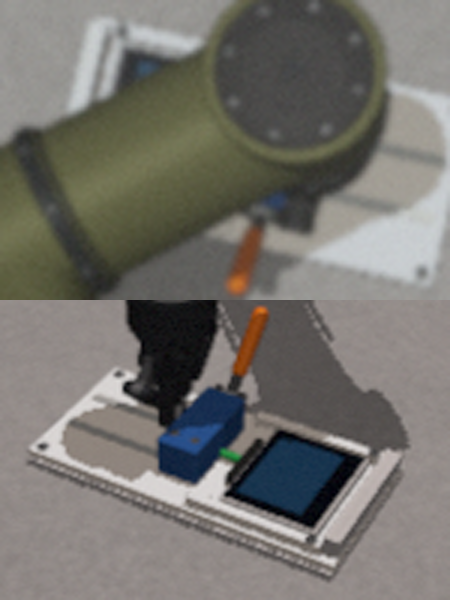

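The view shows the pad in contact with the module, which is still a few mm short of the stop. I'll go on in small steps and watch the force.

Emit:
{"fn": "arm_command", "kwargs": {"steps": [[-2,0,0,0,0,0],[-4,0,0,0,0,0],[-6,0,0,0,0,0],[-6,0,0,0,0,0]]}}

```text
clock: 8.5
ee_pos: [0.5527, 0.0681, 0.2127]
orientation: [[-0.232, -0.973, -0.002], [-0.973, 0.232, -0.005], [0.005, 0.0, -1.0]]
wrist_force: [0.9, -10.4, 0.7]
gripper_width: 0.0002
grasp_force: 4.8
```

Emit:
{"fn": "arm_command", "kwargs": {"steps": [[-1,0,0,0,0,0],[-2,0,0,0,0,0],[-3,0,0,0,0,0],[-3,0,0,0,0,0]]}}

```text
clock: 8.9
ee_pos: [0.5534, 0.0709, 0.2128]
orientation: [[-0.232, -0.973, -0.001], [-0.973, 0.232, -0.005], [0.005, 0.0, -1.0]]
wrist_force: [0.2, -10.0, 0.8]
gripper_width: 0.0002
grasp_force: 4.9
```

Emit:
{"fn": "arm_command", "kwargs": {"steps": [[-1,0,0,0,0,0],[-2,0,0,0,0,0],[-3,0,0,0,0,0],[-3,0,0,0,0,0]]}}

```text
clock: 9.3
ee_pos: [0.5541, 0.0737, 0.2128]
orientation: [[-0.232, -0.973, -0.002], [-0.973, 0.232, -0.005], [0.005, 0.0, -1.0]]
wrist_force: [1.2, -10.0, 1.1]
gripper_width: 0.0003
grasp_force: 5.1
```

```bash
python3 - <<'E'
from h import *
s=sensors.sense(); print(s["clock"],np.round(s["ee_pos"],4),np.round(s["wrist_force"],2))
look("scene","s3")
b=cv2.imread('pics/s3.png')[190:290,290:410]
cv2.imwrite('pics/c2.png',cv2.resize(b,(720,600),interpolation=2))
E
```

```text
9.3 [0.5541 0.0737 0.2128] [ 1.2  -9.95  1.14]
stop_face [380. 252.] 0.73 [0.591  0.2402 0.031 ]
jaw_back [325. 226.] 0.82 [0.5575 0.0837 0.052 ]
lever_pivot [338. 218.] 0.59 [0.52   0.1112 0.052 ]
lever_grip [349. 193.] 0.47 [0.4673 0.126  0.103 ]
panel_edge [379. 256.] 0.95 [0.6013 0.2381 0.027 ]
panel [360. 249.] 0.8 [0.5826 0.1855 0.02  ]
fixture [334. 240.] 0.77 [0.5498 0.1075 0.    ]
```

View pics/c2.png

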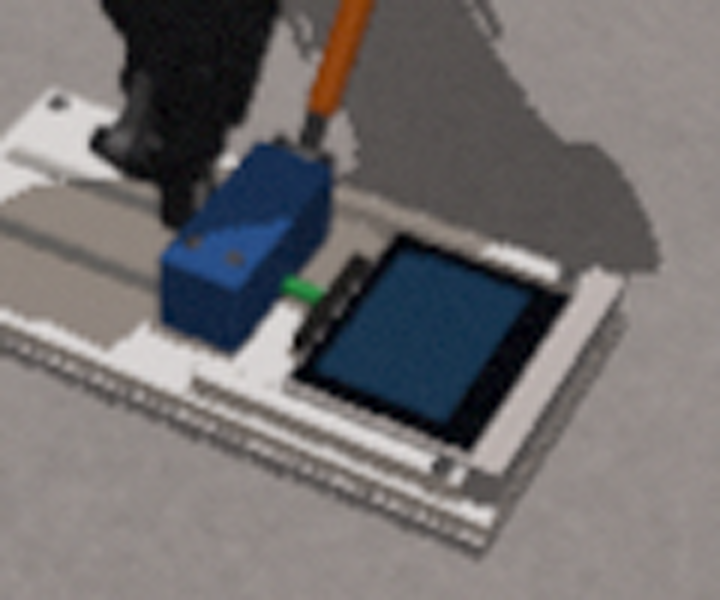

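The module now appears to be at or near the stop: the dark glass frame meets the stop bar along (570,290)–(470,450). The force has not risen yet (10 N), so I'll continue in steps.

Emit:
{"fn": "arm_command", "kwargs": {"steps": [[-1,0,0,0,0,0],[-2,0,0,0,0,0],[-2,0,0,0,0,0]]}}

```text
clock: 10.0
ee_pos: [0.5545, 0.0755, 0.2128]
orientation: [[-0.232, -0.973, -0.002], [-0.973, 0.232, -0.005], [0.006, 0.0, -1.0]]
wrist_force: [-0.1, -11.2, 0.9]
gripper_width: -0.0002
grasp_force: 5.5
```

Emit:
{"fn": "arm_command", "kwargs": {"steps": [[-1,0,0,0,0,0],[-2,0,0,0,0,0],[-2,0,0,0,0,0]]}}

```text
clock: 10.3
ee_pos: [0.555, 0.0773, 0.2128]
orientation: [[-0.232, -0.973, -0.002], [-0.973, 0.232, -0.006], [0.006, 0.001, -1.0]]
wrist_force: [-0.0, -11.4, 1.3]
gripper_width: -0.0002
grasp_force: 6.0
```

```bash
python3 - <<'E'
from h import *
f=[]
for i in range(5):
    optics.read_camera("scene"); s=sensors.sense(); f.append(s["wrist_force"])
print(s["clock"],np.round(s["ee_pos"],4),np.mean(f,0),np.std(f,0))
E
```

```text
10.55 [0.5549 0.0773 0.2128] [  0.32508047 -12.24260607   1.6160538 ] [0.38139201 0.22481328 0.2236358 ]
```

The force has risen to about 12 N, so the plunger force is about 3 N and it is pressed in about 5 mm. That agrees with the geometry (88 mm travelled against 83 mm to flush). 2 mm more.

Emit:
{"fn": "arm_command", "kwargs": {"steps": [[-1,0,0,0,0,0],[-2,0,0,0,0,0],[-2,0,0,0,0,0],[-2,0,0,0,0,0],[-2,0,0,0,0,0]]}}

```text
clock: 11.05
ee_pos: [0.5554, 0.079, 0.2128]
orientation: [[-0.232, -0.973, -0.002], [-0.973, 0.232, -0.006], [0.006, 0.001, -1.0]]
wrist_force: [0.9, -13.5, 1.5]
gripper_width: -0.0002
grasp_force: 6.4
```

```bash
python3 - <<'E'
from h import *
f=[]
for i in range(5):
    optics.read_camera("scene"); s=sensors.sense(); f.append(s["wrist_force"])
print(s["clock"],np.round(s["ee_pos"],4),np.mean(f,0),np.std(f,0))
E
```

```text
11.3 [0.5554 0.079  0.2128] [ -0.23770457 -13.10300847   2.12448439] [0.63612621 0.42195763 0.30484242]
```

Emit:
{"fn": "arm_command", "kwargs": {"steps": [[10,0,0,0,0,0],[30,0,-10,0,0,0],[50,0,-50,0,0,0],[65,0,-95,0,0,0],[75,0,-140,0,0,0],[75,0,-170,0,0,0],[75,0,-170,0,0,0]]}}

```text
clock: 12.0
ee_pos: [0.538, 0.0072, 0.3897]
orientation: [[-0.231, -0.973, 0.01], [-0.973, 0.231, 0.002], [-0.005, -0.01, -1.0]]
wrist_force: [-0.4, -0.2, 0.1]
gripper_width: 0.0004
grasp_force: 0.0
```

```bash
python3 - <<'E'
from h import *
s=sensors.sense(); print(s["clock"],np.round(s["ee_pos"],4),np.round(s["wrist_force"],2))
look("wrist","w2")
E
```

```text
12.0 [0.538  0.0072 0.3897] [-0.42 -0.15  0.08]
lever_pivot [374. 278.] 0.82 [0.5144 0.1185 0.052 ]
lever_grip [427. 308.] 0.66 [0.4762 0.1273 0.103 ]
panel_edge [324. 251.] 0.27 [0.5595 0.0891 0.027 ]
panel [325. 327.] 0.55 [0.5811 0.188  0.02  ]
fixture [324. 254.] 0.9 [0.5628 0.1054 0.    ]
```

View pics/w2.png

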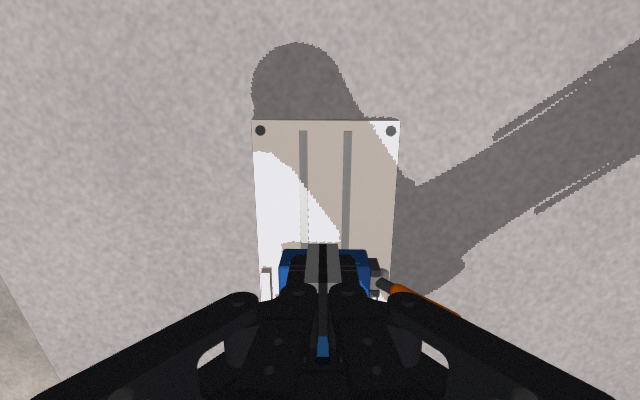

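The wrist view shows the jaw (blue, row ~255) and the lever root at (380,285). The measured pivot (.514,.1185) agrees with the predicted one (.514,.121). Next I move above the lever grip.

```bash
python3 - <<'E'
from h import *
to((.4556,.1345,.33),-103.3)
E
```

```text
shift [-103.5  109.2   51.8] turn [ 0.08 -0.06 -0.02]
```

Emit:
{"fn": "arm_command", "kwargs": {"steps": [[-33,35,0,0,0,0],[-66,70,0,0,0,0],[-95,100,10,0,0,0],[-104,109,30,0,0,0],[-104,109,52,0,0,0],[-104,109,58,0,0,0],[-104,109,58,0,0,0],[-104,109,58,0,0,0]]}}

```text
clock: 13.2
ee_pos: [0.4565, 0.1347, 0.3257]
orientation: [[-0.231, -0.973, 0.001], [-0.973, 0.231, -0.0], [-0.0, -0.001, -1.0]]
wrist_force: [1.2, 0.0, -0.1]
gripper_width: 0.0001
grasp_force: 0.0
```

```bash
python3 - <<'E'
from h import *
s=sensors.sense(); print(s["clock"],np.round(s["ee_pos"],4),np.round(s["wrist_force"],2))
to((.4556,.1345,.232),-103.3)
look("scene","s5")
b=cv2.imread('pics/s5.png')[150:290,270:410]
cv2.imwrite('pics/c3.png',cv2.resize(b,(600,600),interpolation=2))
E
```

```text
13.2 [0.4565 0.1347 0.3257] [ 1.16  0.02 -0.07]
shift [ 0.4  0.9 93.7] turn [-0.06  0.   -0.07]
stop_face [377. 253.] 0.96 [0.5949 0.233  0.031 ]
jaw_back [327. 224.] 0.59 [0.548  0.0882 0.052 ]
lever_pivot [342. 217.] 0.65 [0.5101 0.1204 0.052 ]
lever_grip [350. 194.] 0.74 [0.4689 0.1297 0.103 ]
panel_edge [377. 255.] 0.75 [0.5981 0.2332 0.027 ]
panel [357. 250.] 0.8 [0.5881 0.1798 0.02  ]
fixture [331. 241.] 0.56 [0.558  0.1013 0.    ]
```

View pics/c3.png

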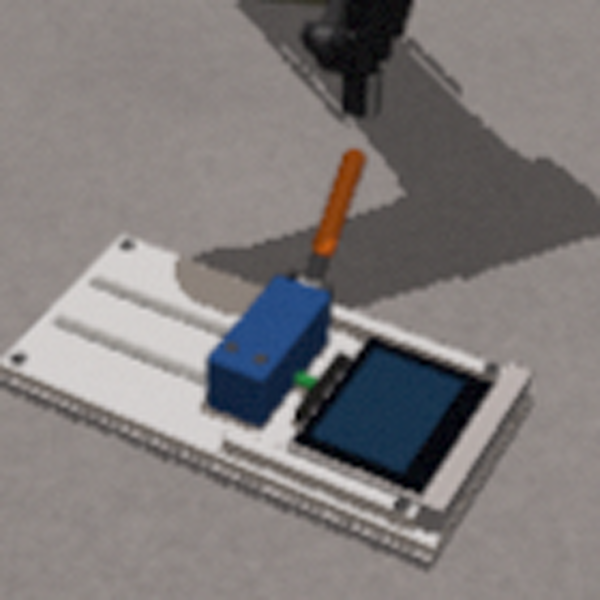

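The view shows the module flush and square at the stop, the green stem visibly shortened at (305,380), the lever raised and the fingertips above its end. I press down now.

Emit:
{"fn": "arm_command", "kwargs": {"steps": [[0,0,12,0,0,0],[0,0,24,0,0,0],[0,0,36,0,0,0],[0,0,46,0,0,0],[0,0,56,0,0,0],[0,0,64,0,0,0],[0,0,72,0,0,0],[0,0,80,0,0,0],[0,0,86,0,0,0],[0,0,86,0,0,0]]}}

```text
clock: 14.6
ee_pos: [0.4559, 0.1348, 0.2375]
orientation: [[-0.231, -0.973, -0.001], [-0.973, 0.231, -0.001], [0.001, 0.001, -1.0]]
wrist_force: [0.4, -0.7, 0.2]
gripper_width: 0.0002
grasp_force: 0.0
```

Emit:
{"fn": "arm_command", "kwargs": {"steps": [[0,0,2,0,0,0],[0,0,4,0,0,0],[0,0,4,0,0,0]]}}

```text
clock: 14.9
ee_pos: [0.4561, 0.135, 0.2347]
orientation: [[-0.231, -0.973, 0.0], [-0.973, 0.231, 0.0], [-0.0, -0.0, -1.0]]
wrist_force: [-0.1, -0.4, -0.2]
gripper_width: 0.0001
grasp_force: 0.0
```

Emit:
{"fn": "arm_command", "kwargs": {"steps": [[0,0,1,0,0,0],[0,0,2,0,0,0],[0,0,2,0,0,0]]}}

```text
clock: 15.2
ee_pos: [0.4562, 0.135, 0.233]
orientation: [[-0.231, -0.973, 0.0], [-0.973, 0.231, 0.0], [-0.0, -0.0, -1.0]]
wrist_force: [-0.3, 0.2, 1.3]
gripper_width: 0.0001
grasp_force: 0.7
```

```bash
python3 - <<'E'
from h import *
look("scene","s6")
b=cv2.imread('pics/s6.png')[150:290,270:410]
cv2.imwrite('pics/c4.png',cv2.resize(b,(600,600),interpolation=2))
E
```

```text
jaw_back [325. 226.] 0.58 [0.5587 0.0849 0.052 ]
lever_pivot [340. 220.] 0.49 [0.5237 0.1172 0.052 ]
lever_grip [352. 203.] 0.51 [0.5086 0.1434 0.103 ]
panel_edge [350. 203.] 0.6 [0.4168 0.1186 0.027 ]
panel [363. 251.] 0.84 [0.5884 0.1964 0.02  ]
fixture [330. 244.] 0.77 [0.5689 0.1034 0.    ]
```

View pics/c4.png

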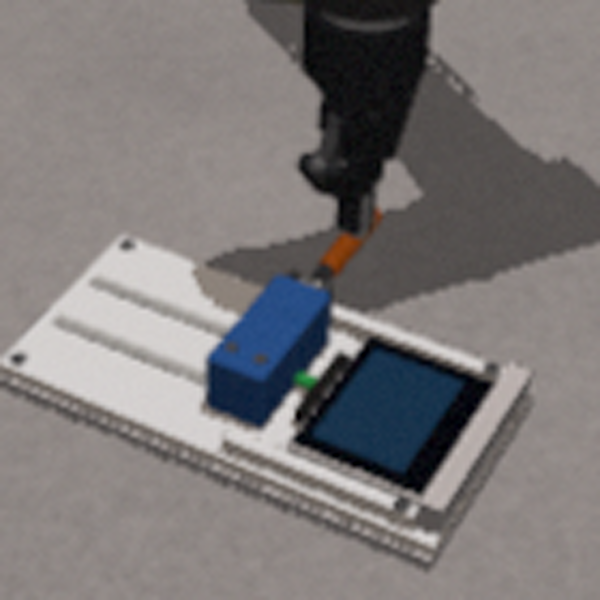

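The lever is under the fingers and almost level (grip from (330,260) to (375,215)), and the jaw is unmoved. I press slightly more until the force rises.

Emit:
{"fn": "arm_command", "kwargs": {"steps": [[0,0,1,0,0,0],[0,0,2,0,0,0],[0,0,2,0,0,0]]}}

```text
clock: 15.9
ee_pos: [0.4562, 0.135, 0.2324]
orientation: [[-0.23, -0.973, 0.001], [-0.973, 0.23, -0.0], [-0.0, -0.001, -1.0]]
wrist_force: [-6.3, 0.3, 11.4]
gripper_width: 0.0002
grasp_force: 5.9
```

It bottomed at tip height 59.4 mm, where flat is 59.5 mm. I retreat straight up and check.

Emit:
{"fn": "arm_command", "kwargs": {"steps": [[0,0,-10,0,0,0],[0,0,-40,0,0,0],[0,0,-80,0,0,0],[0,40,-110,0,0,0],[0,60,-120,0,0,0],[0,60,-120,0,0,0],[0,60,-120,0,0,0]]}}

```text
clock: 16.6
ee_pos: [0.3976, 0.1489, 0.3507]
orientation: [[-0.23, -0.973, 0.0], [-0.973, 0.23, 0.001], [-0.001, -0.0, -1.0]]
wrist_force: [0.3, -0.4, -0.8]
gripper_width: 0.0
grasp_force: 0.0
```

```bash
python3 - <<'E'
from h import *
look("scene","s7")
b=cv2.imread('pics/s7.png')[170:290,290:410]
cv2.imwrite('pics/c5.png',cv2.resize(b,(600,600),interpolation=2))
E
```

```text
stop_face [379. 253.] 0.72 [0.5959 0.2368 0.031 ]
jaw_back [329. 226.] 0.8 [0.5552 0.0954 0.052 ]
lever_pivot [338. 220.] 0.67 [0.527  0.1131 0.052 ]
lever_grip [353. 203.] 0.49 [0.505  0.1469 0.103 ]
panel_edge [377. 256.] 0.63 [0.6011 0.2325 0.027 ]
panel [359. 248.] 0.65 [0.5822 0.1843 0.02  ]
fixture [328. 242.] 0.88 [0.5633 0.0955 0.    ]
```

View pics/c5.png

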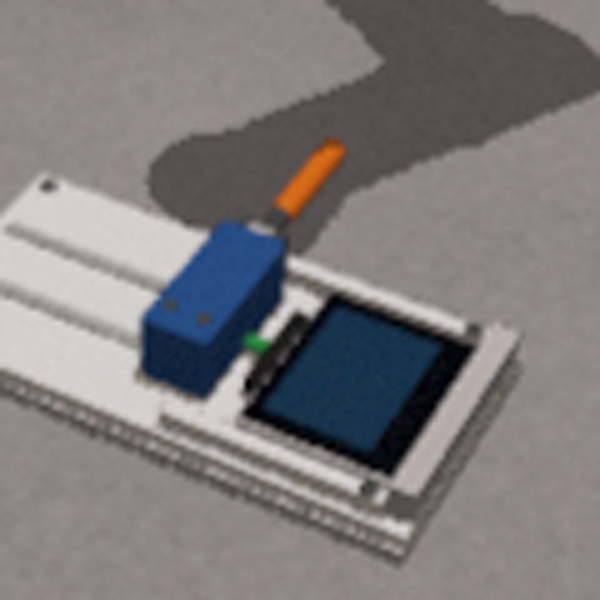

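The lever lies flat, parallel to the jaw top. The module is flush and square at the stop, and the arm is clear. I'm handing it in.

```bash
python3 -c "
from h import *
print(ticket.sign_off())"
```

```text
the job is handed in; nothing more can be done
None
```

I handed the job in at about 17 s of the 48 s allowed: by camera the module is flush and square at the stop, by force and travel the plunger is pressed in about 7 mm, the cam lever is down flat and the arm is clear; the sign-off gave no verdict.

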